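# Hold the lid ready over the biscuit box

### The arm

A 7-joint arm with a two-finger parallel gripper is mounted at the origin on a cart in front of the work surface, level with it; the furniture and walls round the work are solid. World frame = base frame: x ahead of the robot, y to its left, z up, the work surface at z = 0. Lengths are in m, angles in rad, forces in N, time in s.
With the tool pointing down it reaches from about 0.4 to 0.85 m from the base axis. Payload 4.5 kg.
Tool frame: the origin (TCP) lies at the centre of the arm's flange, where the gripper is bolted on; the fingertips stand nose_length ahead of it and the grasp point (between the pads) lies 147 mm ahead of it (nose_length is the distance from the TCP to the fingertips, in m); z points along the fingers, y is the line along which they close (so a half turn about z gives the same grasp; the last joint's range is limited). The gripper opens to 88 mm and grips with 3 to 60 N. Pads are 18 mm wide; open, the fingers measure 123 mm over their backs; the gripper's body (75 mm by 187 mm) begins 45 mm behind the grasp point.
Start: joints at [1.344, 0.689, -0.195, 1.565, 0.157, 0.902, -0.215], TCP at [0.161, -0.604, 0.405] pointing down, gripper open.
Joint ranges: [-3.01, 3.01], [-0.46, 2.08], [-1.47, 1.51], [0.13, 2.56], [-1, 4.14], [0.04, 2.09], [-2.66, 2.66]. Speed limits (rad/s): [2.57, 2.57, 3.14, 3.14, 3.14, 3.14, 3.14].

### API

Orientations are given as a unit quaternion [x, y, z, w].
In Python, from plant import * gives the robot as it stands.
- The arm moves only by the tool play_rows, never from a script. Its argument "rows" is a list that holds one entry, the list of rows, each a list of 6 numbers: the shift along the tool's x, y, z normalised to -1 to 1, where 1 is 0.5 m, then the turn, a rotation vector about the tool's x, y, z normalised to -1 to 1, where 1 is 0.5 rad. A call has 1 to 20 rows; each row is the pose to reach, as a shift and turn from the pose commanded when the call began, along the tool's axes at that moment; what a row does not reach only later rows make up. A row lasts 1/12 s, in which the tool goes at most 41.7 mm and 7.16 degrees, less where a joint would pass 70% of its speed; a pose out of reach is approached as far as the arm can. A call with a number of a shift or a turn outside -1 to 1 is refused whole. A call with a gripper value outside its range is refused whole. "claw" is the closure, from 0 (fully open) to 1 (shut), set as the call begins (left out, the last holds). The fingers move at their own pace and stop on an object; "squeeze" is the grip in N (left out, the last holds). Time passes only in rows, so rows that repeat a pose let the fingers close. It gives the time, the measured TCP pose, the force, the opening and the grip force at its end, in the units of the state.
- get_state(): the state, without advancing time (a new reading comes with each control period).
- snapshot(name): name is "side" or "top"; returns a dict with "pixels" (400x640x3 uint8, blue, green, red), "camera_matrix" (3x3 intrinsics, pixels), "world_to_cam" (4x4, takes a point from world to camera coordinates). Camera axes: x right, y down, z forward; pixel columns grow to the right and rows downward; lengths in m; the calibration is good to about 2 mm. A picture is of the moment at which its call begins. There is no depth.
- finish_job(): hands the job in; it is judged then, once.
The state is a dict: "clock": time; "q": joint angles; "qd": joint speeds; "joint_torque": joint torques, N m; "tool_pos": TCP position; "eef_rot": TCP orientation; "contact_force": force on the tool from outside, world axes, zero at the start; "moment": the same for the moment, N m; "opening": opening from 0.0 (shut) to 1.0 (fully open); "finger_force": force on a finger pad.
Only numpy, scipy, OpenCV 4.12 (cv2) and the standard library are available. Lean on these libraries where they do the work, as an engineer would, in place of code of your own. Each camera call takes 0.05 s, during which the arm holds its last target. There are 200 camera calls.

### The job

The wooden lid has been put on the wrong box: lift it off the green box by its handle, carry it over the row of spice jars between the boxes (not round them), and hold it level just above the open white biscuit box, centred and square with the rim, with about 2 cm of clear air between the lid's lowest edge and the rim. Finish there, still holding the lid in the gripper: do not lower it, do not let go, and never let it touch the biscuit box. Leave both boxes, the spice jars and the salt shaker standing where they are.

Things in the scene. Friction and masses are not known exactly. Their poses are not given: they have to be found in the camera images.
- lid: loose wooden lid, 0.14 kg, lying on the green box: plate 114 (x) x 80 (y) x 8 mm, origin at the centre of its underside, which rests on the rim; z up. Below it a lip 96 x 62 mm reaches 6 mm down into the box, 3 mm play each side. On top, centred, a dark solid bar handle 46 mm long (x), 14 mm thick (y), from the plate's top up to 42 mm above the origin. Same after a half turn.
- green_box: loose green open rectangular box with brass-coloured lines, empty, 110 (x) x 76 (y) x 65 mm high, walls 4 mm, 0.6 kg, standing on the worktop; origin at the centre of its underside, rim 65 mm above it, z up. The lid starts on it, with its axes along the box's. Left or right of the jars.
- biscuit_box: loose white open rectangular box with blue lines and biscuits standing in it (their tops 49 mm high, below the rim), 110 (x) x 76 (y) x 65 mm high, walls 4 mm, 0.8 kg, on the other side of the jars; origin at the centre of its underside, rim 65 mm above it, z up. The target.
- jar_board: fixed flat wooden board 200 (x) x 52 (y) x 8 mm between the two boxes, with two spice jars and a salt shaker in a row along its x axis, about 65 mm apart; origin at the centre of its underside. The tallest thing on it reaches 104 mm above the worktop.
- red_spice: loose spice jar with a yellow-brown cap and a green and red label, 42 mm wide, 96 mm high, standing on the board; origin at the centre of its underside. Leave alone.
- blue_spice: loose spice jar with a yellow-brown cap and a dark blue label, 42 mm wide, 96 mm high, standing on the board; origin at the centre of its underside. Leave alone.
- salt_shaker: loose shaker with a grey domed top, 44 mm wide, 90 mm high, standing on the board; origin at the centre of its underside. Leave alone.

How it is judged:
By the outcome, as a careful person would: the job done as asked, in the order asked, and still so for the second after the job is handed in, while the arm keeps its last pose, push and grip.
It also fails if it takes over 35 s, if anything falls off the work surface, if the arm or the gripper's body presses on something with over 40 N, if the wrist force passes 120 N, or if a joint passes its speed limit or range.

## Working session

There is one attempt and no reset: what is moved stays moved. The work goes in short steps, Python scripts to look and compute and a tool call to move; the robot and the scene stay as the last step left them, time stands still between calls to the robot, and variables do not carry over. Pictures are saved under pics/ and viewed, at most 10 in all, crops included, and the job is handed in when it is done.

Besides the shell and the picture viewer there is one more tool, called after "Call:" as a command line: name --argument value ..., lists and objects as JSON in quotes. play_rows: Moves the arm, as the interface text tells. Its arguments: {"type":"object","properties":{"rows":{"type":"array"},"claw":{"type":"number"},"squeeze":{"type":"number"}},"required":["rows"]}

```bash
mkdir -p pics; ls; python3 - <<'E'
from plant import *
import cv2
for n in("top","side"):
    s=snapshot(n); cv2.imwrite(f"pics/{n}0.png",s["pixels"]); print(n,s["camera_matrix"].tolist(),s["world_to_cam"].round(4).tolist() if hasattr(s["world_to_cam"],'round') else s["world_to_cam"])
st=get_state(); print(st)
try: print(nose_length)
except Exception as e: print(e)
E
```

```text
pics
top [[457.7123740705392, 0.0, 324.2579650098614], [0.0, 457.7123740705392, 199.28238332966123], [0.0, 0.0, 1.0]] [[0.0138, -0.9999, 0.0059, -0.3452], [-0.9953, -0.0144, -0.0962, 0.5036], [0.0963, -0.0046, -0.9953, 0.882], [0.0, 0.0, 0.0, 1.0]]
side [[481.80164414604116, 0.0, 326.57030300274494], [0.0, 481.80164414604116, 193.31553091123115], [0.0, 0.0, 1.0]] [[0.9778, -0.2097, -0.0008, -0.5417], [-0.1053, -0.4877, -0.8666, -0.0327], [0.1813, 0.8475, -0.4989, 1.0612], [0.0, 0.0, 0.0, 1.0]]
{'clock': 0.1, 'q': array([ 1.34380742,  0.6898959 , -0.19451702,  1.56618751,  0.15730546,
        0.90250516, -0.21510764]), 'qd': array([-0.0007754 , -0.00166022, -0.00039457, -0.00266543,  0.00024307,
        0.00027131,  0.0005879 ]), 'joint_torque': array([-3.14087702e-03, -5.28508759e+01, -1.27159160e+00, -1.53839439e+01,
       -5.25990757e-02,  1.94317945e-03,  2.88869489e-05]), 'tool_pos': array([ 0.16105587, -0.60360595,  0.40400657]), 'eef_rot': array([ 9.91506251e-01,  1.30056566e-01, -1.64740680e-04, -7.85471535e-04]), 'contact_force': array([0.15122502, 0.91796942, 1.0305043 ]), 'moment': array([ 0.01200538, -0.00704473, -0.00023976]), 'finger_force': 0.0, 'opening': 0.9973174478527274}
0.166
```

View pics/top0.png

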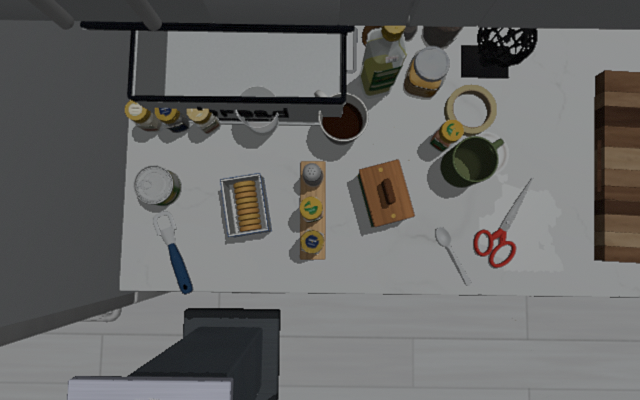

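View pics/side0.png

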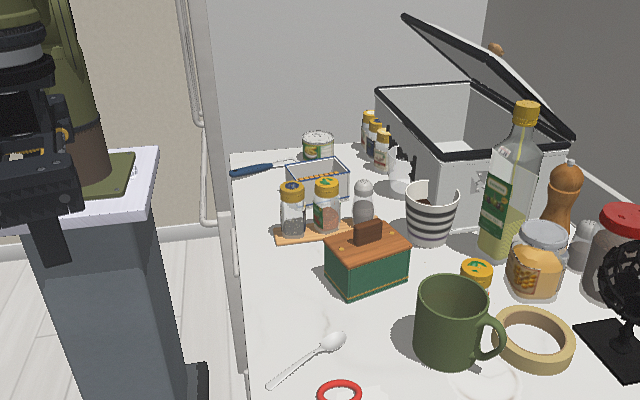

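The top view shows the lid at about (387,194) and its handle at (388,193). The biscuit box is at about (246,205), and the jar row runs from (312,173) to (312,242). The side view shows the lid at (367,245) and the biscuit box at (318,178). I'll crop both to pick out corners.

```bash
python3 - <<'E'
import cv2
a=cv2.imread("pics/top0.png")[150:270,210:420]; b=cv2.imread("pics/side0.png")[150:305,260:420]
cv2.imwrite("pics/topc.png",cv2.resize(a,(798,456),interpolation=cv2.INTER_CUBIC))
cv2.imwrite("pics/sidec.png",cv2.resize(b,None,fx=3.8,fy=3.8,interpolation=cv2.INTER_CUBIC))
E
```

```text
(no output)
```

View pics/topc.png

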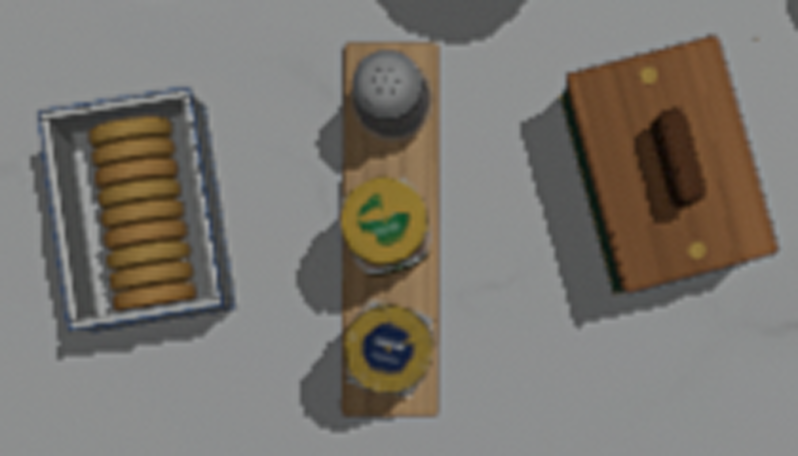

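View pics/sidec.png

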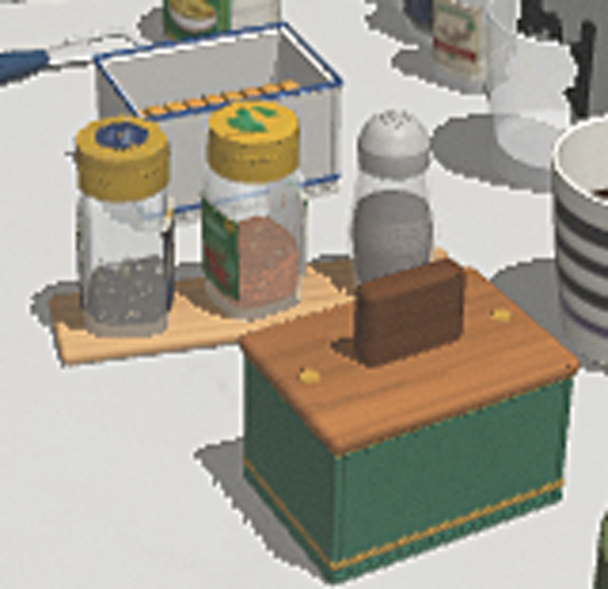

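Crop readings:
- **Lid, top crop:** corners at (568,73), (716,36), (777,250) and (622,291).
- **Lid, side crop:** corners at (241,340), (337,445) and (578,365).
- **Biscuit rim, top crop:** corners at (40,112), (190,88), (234,307) and (70,328).
- **Biscuit rim, side crop:** corners at (97,60), (285,25) and (342,80).

I'll fit poses to these with z left free as a check.

```bash
cat > h.py <<'E'
import numpy as np
from scipy.optimize import least_squares
from scipy.spatial.transform import Rotation as R
K={'t':np.array([[457.7124,0,324.258],[0,457.7124,199.2824],[0,0,1]]),'s':np.array([[481.8016,0,326.5703],[0,481.8016,193.3155],[0,0,1]])}
def cams():
    from plant import snapshot
    return {k:snapshot(n) for k,n in(('t','top'),('s','side'))}
def proj(c,P):
    P=np.atleast_2d(P); M=np.array(c['world_to_cam']); q=(P@M[:3,:3].T+M[:3,3])@np.array(c['camera_matrix']).T
    return q[:,:2]/q[:,2:]
off={'t':(210,150),'s':(260,150)}
def pix(k,u): return np.array(u)/3.8+off[k]-0.37
def fit(C,obs,hx,hy,z=None):
    def pts(p): 
        c,s=np.cos(p[2]),np.sin(p[2])
        return lambda a,b:np.array([p[0]+c*a*hx-s*b*hy,p[1]+s*a*hx+c*b*hy,p[3] if z is None else z])
    def f(p):
        g=pts(p); return np.concatenate([proj(C[k],g(a,b))[0]-pix(k,u) for k,a,b,u in obs])
    r=least_squares(f,[.5,-.4,.15,.07][:4 if z is None else 3],loss='soft_l1'); return r.x,f(r.x).reshape(-1,2)
E
python3 - <<'E'
from h import *
C=cams()
lid=[('t',1,1,(568,73)),('t',1,-1,(716,36)),('t',-1,-1,(777,250)),('t',-1,1,(622,291)),('s',-1,1,(241,340)),('s',-1,-1,(337,447)),('s',1,-1,(578,365))]
bis=[('t',1,1,(40,112)),('t',1,-1,(190,88)),('t',-1,-1,(234,307)),('t',-1,1,(70,328)),('s',-1,1,(97,60)),('s',1,1,(285,25)),('s',1,-1,(342,80))]
np.set_printoptions(precision=4,suppress=True)
for o,hx,hy,z in((lid,.057,.04,.073),(bis,.055,.038,.065)):
    for zz in(None,z):
        for oo in(o,[q for q in o if q[0]=='t'],[q for q in o if q[0]=='s']):
            x,e=fit(C,oo,hx,hy,zz); print(x,np.degrees(x[2]),np.abs(e).max())
# jars cap tops
for u,z in(((388,85),.098),((385,220),.104),((389,348),.104)):
    x=least_squares(lambda p:proj(C['t'],[p[0],p[1],z])[0]-pix('t',u),[.5,-.3]).x; print(x)
from plant import get_state
st=get_state(); print(R.from_quat(st['eef_rot']).as_matrix(), st['tool_pos'])
E
```

```text
[ 0.52   -0.4542  0.2701  0.0684] 15.476450129498026 1.4571230529407444
[ 0.5216 -0.4573  0.2628  0.0495] 15.056367666956026 0.45172630761476285
[ 0.5251 -0.4376  0.2736  0.0557] 15.67688692880242 0.0284560511138352
[ 0.5193 -0.4557  0.2739] 15.694523345558702 2.061662080425407
[ 0.519  -0.4538  0.2648] 15.172670316666636 1.3698211155597164
[ 0.5188 -0.4597  0.2745] 15.727150641598097 2.331857436427356
[ 0.4933 -0.1871  0.1789  0.0653] 10.25186481607209 2.423650222139429
[ 0.492  -0.1884  0.1794  0.0727] 10.276814102006675 2.189082027433244
[ 0.4974 -0.1731  0.1938  0.0581] 11.105721195122454 0.40662331659873985
[ 0.4933 -0.187   0.1787] 10.236640008886022 2.4896377526584956
[ 0.4927 -0.1869  0.1775] 10.168596505781347 2.552274731924115
[ 0.4946 -0.1864  0.1913] 10.962349326904954 0.5514321105302997
[ 0.5513 -0.314 ]
[ 0.4856 -0.3138]
[ 0.425  -0.3167]
[[ 0.9662  0.2578 -0.0003]
 [ 0.2578 -0.9662  0.001 ]
 [-0.0001 -0.0011 -1.    ]] [ 0.1611 -0.6037  0.4043]
```

The lid fit is (0.519, -0.455) with yaw 15.4°. On the biscuit box I had picked the bottom of the outer wall as the BR corner. I'll correct that and cross-check the lid against its handle.

```bash
cat >> h.py <<'E'
def row(pos,yaw):
    from plant import get_state
    st=get_state(); T=R.from_quat(st['eef_rot']); d=T.inv().apply(np.array(pos)-st['tool_pos'])
    G=R.from_euler('z',yaw)*R.from_matrix(np.diag([1,-1,-1]))
    rv=(T.inv()*G).as_rotvec(); return (np.r_[d,rv]/.5).round(4)
E
python3 - <<'E'
from h import *
C=cams()
bis=[('t',1,1,(40,112)),('t',1,-1,(190,88)),('t',-1,-1,(221,301)),('t',-1,1,(70,328)),('s',-1,1,(97,60)),('s',1,1,(285,25)),('s',1,-1,(342,80))]
np.set_printoptions(precision=4,suppress=True)
for zz in(None,.065):
        for oo in(bis,bis[:4],bis[4:]):
            x,e=fit(C,oo,.055,.038,zz); print(x,np.degrees(x[2]),np.abs(e).max())
for u,z in(((684,156),.107),((672,164),.073)):
    print(least_squares(lambda p:proj(C['t'],[p[0],p[1],z])[0]-pix('t',u),[.5,-.3]).x)
u=proj(C['s'],[[.519,-.455,.107],[.494,-.187,0.065]]);print((u-np.array(off['s'])+.37)*3.8)
print(row([.519,-.455,.34],np.radians(15.4)))
E
```

```text
[ 0.4939 -0.1859  0.1763  0.0645] 10.099877498328471 0.857796181370162
[ 0.4942 -0.1844  0.1749  0.0558] 10.023585460635235 0.42489268087791743
[ 0.4974 -0.1731  0.1938  0.0581] 11.105721195122454 0.40662331659873985
[ 0.4938 -0.1861  0.1761] 10.089894386744723 0.7432078942436533
[ 0.4934 -0.186   0.1745] 9.997712668928802 0.7151082968334777
[ 0.4946 -0.1864  0.1913] 10.962349326904954 0.5514321105302997
[ 0.5179 -0.4556]
[ 0.5178 -0.4547]
[[410.5831 272.7934]
 [217.1984  70.8364]]
[ 0.7683 -0.1028  0.129  -0.0011  0.0001 -0.0158]
```

Call:
play_rows --rows '[[[0.2,-0.03,0.0,0,0,0],[0.4,-0.06,0.02,0,0,0],[0.6,-0.08,0.06,0,0,-0.01],[0.768,-0.103,0.129,-0.001,0,-0.016],[0.768,-0.103,0.129,-0.001,0,-0.016],[0.768,-0.103,0.129,-0.001,0,-0.016],[0.768,-0.103,0.129,-0.001,0,-0.016],[0.768,-0.103,0.129,-0.001,0,-0.016],[0.768,-0.103,0.129,-0.001,0,-0.016],[0.768,-0.103,0.129,-0.001,0,-0.016],[0.768,-0.103,0.129,-0.001,0,-0.016],[0.768,-0.103,0.129,-0.001,0,-0.016],[0.768,-0.103,0.129,-0.001,0,-0.016],[0.768,-0.103,0.129,-0.001,0,-0.016]]]' --claw 0

```text
clock: 1.47
tool_pos: [0.517, -0.4568, 0.3406]
eef_rot: [0.991, 0.133, -0.001, 0.001]
contact_force: [0.2, 0.0, 0.3]
opening: 0.998
finger_force: 0.0
```

```bash
python3 - <<'E'
from h import *
from plant import *
import cv2
C=cams(); st=get_state(); print(st['clock'],st['tool_pos'],R.from_quat(st['eef_rot']).as_matrix()[:,0],st['contact_force'],row([.5188,-.455,.2445],np.radians(15.4)))
a=C['t']['pixels'][100:300,200:520];b=C['s']['pixels'][80:320,200:520]
cv2.imwrite("pics/p1.png",np.vstack([a,b]))
E
```

```text
1.5667 [ 0.51732646 -0.45655763  0.3407429 ] [ 9.64831157e-01  2.62869227e-01 -7.80094363e-04] [ 0.14733334 -0.05476452  0.75096222] [ 0.0038 -0.0025  0.1925  0.003   0.0016 -0.0056]
```

View pics/p1.png

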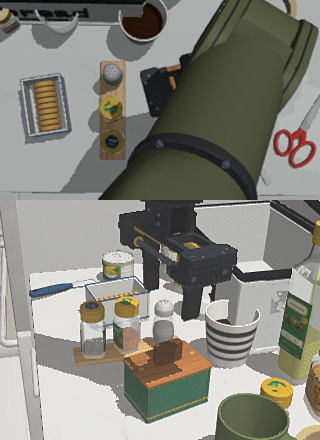

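The side view shows the open fingers straddling the handle line (fingers at about x=150 and 190, handle at 168 in the crop), clear of everything else. I'll descend.

Call:
play_rows --rows '[[[0.004,-0.003,0.05,0.003,0.002,-0.006],[0.004,-0.003,0.1,0.003,0.002,-0.006],[0.004,-0.003,0.14,0.003,0.002,-0.006],[0.004,-0.003,0.165,0.003,0.002,-0.006],[0.004,-0.003,0.18,0.003,0.002,-0.006],[0.004,-0.003,0.188,0.003,0.002,-0.006],[0.004,-0.003,0.192,0.003,0.002,-0.006],[0.004,-0.003,0.192,0.003,0.002,-0.006],[0.004,-0.003,0.192,0.003,0.002,-0.006]]]'

```text
clock: 2.32
tool_pos: [0.5208, -0.4535, 0.2453]
eef_rot: [0.991, 0.135, 0.001, 0.0]
contact_force: [0.2, 0.3, -0.0]
opening: 0.997
finger_force: 0.0
```

Call:
play_rows --rows '[[[0,0,0,0,0,0],[0,0,0,0,0,0],[0,0,0,0,0,0],[0,0,0,0,0,0],[0,0,0,0,0,0],[0,0,0,0,0,0],[0,0,0,0,0,0],[0,0,0,0,0,0],[0,0,0,0,0,0],[0,0,0,0,0,0],[0,0,0,0,0,0],[0,0,0,0,0,0],[0,0,0,0,0,0],[0,0,0,0,0,0],[0,0,0,0,0,0],[0,0,0,0,0,0]]]' --claw 1 --squeeze 25

```text
clock: 3.65
tool_pos: [0.5205, -0.4533, 0.2443]
eef_rot: [0.991, 0.135, 0.0, -0.0]
contact_force: [-0.4, -0.3, -0.6]
opening: 0.152
finger_force: 25.0
```

Gripped at about 13.4 mm opening with 25 N. Lift straight up, slowly at first.

Call:
play_rows --rows '[[[0,0,-0.006,0,0,0],[0,0,-0.014,0,0,0],[0,0,-0.024,0,0,0],[0,0,-0.036,0,0,0],[0,0,-0.05,0,0,0],[0,0,-0.07,0,0,0],[0,0,-0.09,0,0,0],[0,0,-0.11,0,0,0],[0,0,-0.13,0,0,0],[0,0,-0.15,0,0,0],[0,0,-0.17,0,0,0],[0,0,-0.19,0,0,0],[0,0,-0.2,0,0,0],[0,0,-0.21,0,0,0],[0,0,-0.214,0,0,0],[0,0,-0.214,0,0,0],[0,0,-0.214,0,0,0]]]'

```text
clock: 5.07
tool_pos: [0.5203, -0.4532, 0.3508]
eef_rot: [0.991, 0.136, 0.0, -0.001]
contact_force: [-0.7, 1.1, -2.0]
opening: 0.16
finger_force: 25.0
```

```bash
python3 - <<'E'
from h import *
from plant import *
import cv2
C=cams(); st=get_state(); print(st['clock'],st['tool_pos'],st['eef_rot'],st['contact_force'],st['opening'],row([.4955,-.185,.345],np.radians(10.2)))
a=C['t']['pixels'][130:290,200:520];b=C['s']['pixels'][60:320,220:540]
cv2.imwrite("pics/p2.png",cv2.resize(np.vstack([a,b]),None,fx=1.4,fy=1.4))
E
```

```text
5.1667 [ 0.52022088 -0.45318782  0.35058481] [ 9.90776161e-01  1.35505304e-01 -2.83191626e-06 -9.54702246e-04] [-0.26116974 -0.27834332 -2.07829568] 0.15743460707169943 [ 9.640e-02 -5.299e-01  1.220e-02 -3.800e-03 -3.000e-04  1.876e-01]
```

View pics/p2.png

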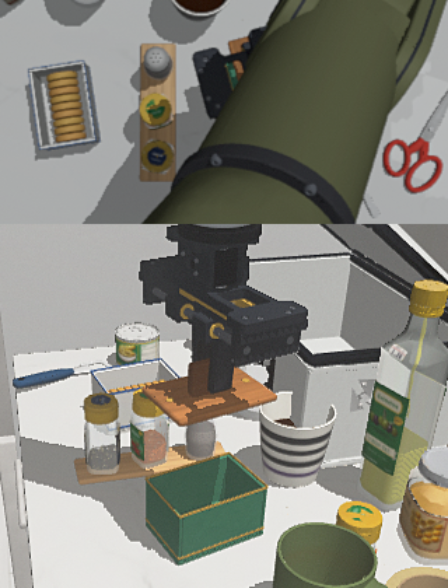

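The lid is clear of the green box and level, and that box hasn't moved (lip bottom about 0.165, against jars at 0.104). Carry it across at constant height.

Call:
play_rows --rows '[[[0.002,-0.01,0,0,0,0.004],[0.006,-0.03,0,0,0,0.011],[0.011,-0.06,0,-0.001,0,0.021],[0.018,-0.1,0,-0.001,0,0.035],[0.026,-0.145,0,-0.001,0,0.051],[0.035,-0.19,0,-0.002,0,0.067],[0.043,-0.235,0,-0.002,0,0.083],[0.051,-0.28,0,-0.002,0,0.099],[0.059,-0.325,0,-0.003,0,0.115],[0.067,-0.37,0,-0.003,0,0.131],[0.075,-0.41,0,-0.003,0,0.145],[0.082,-0.45,0,-0.003,0,0.159],[0.087,-0.48,0,-0.004,0,0.17],[0.091,-0.5,0,-0.004,0,0.177],[0.094,-0.515,0,-0.004,0,0.182],[0.096,-0.525,0,-0.004,0,0.187],[0.096,-0.53,0,-0.004,0,0.188],[0.096,-0.53,0,-0.004,0,0.188],[0.096,-0.53,0,-0.004,0,0.188],[0.096,-0.53,0,-0.004,0,0.188]]]'

```text
clock: 6.83
tool_pos: [0.4955, -0.186, 0.3515]
eef_rot: [0.996, 0.088, 0.001, 0.001]
contact_force: [-0.1, 0.6, -1.7]
opening: 0.157
finger_force: 25.0
```

```bash
python3 - <<'E'
from h import *
from plant import *
import cv2
C=cams(); st=get_state(); print(st['clock'],st['tool_pos'],st['eef_rot'],st['contact_force'],st['opening'])
print([row([.4955,-.185,z],np.radians(10.2)) for z in(.275,)])
a=C['t']['pixels'][120:290,170:370];b=C['s']['pixels'][30:270,220:420]
cv2.imwrite("pics/p3.png",np.hstack([cv2.resize(a,None,fx=2,fy=2),cv2.resize(b,None,fx=2,fy=2)[:340]]) if 0 else np.hstack([np.pad(cv2.resize(a,None,fx=2,fy=2),((0,140),(0,0),(0,0))),cv2.resize(b,None,fx=2,fy=2)]))
E
```

```text
6.9333 [ 0.49542128 -0.1858361   0.35149835] [9.96101942e-01 8.82056012e-02 5.58673315e-04 6.17269289e-04] [-0.3908822   0.08041652 -1.32938429] 0.15854897971789852
[array([ 0.0003, -0.0018,  0.153 ,  0.0027, -0.002 , -0.0028])]
```

View pics/p3.png

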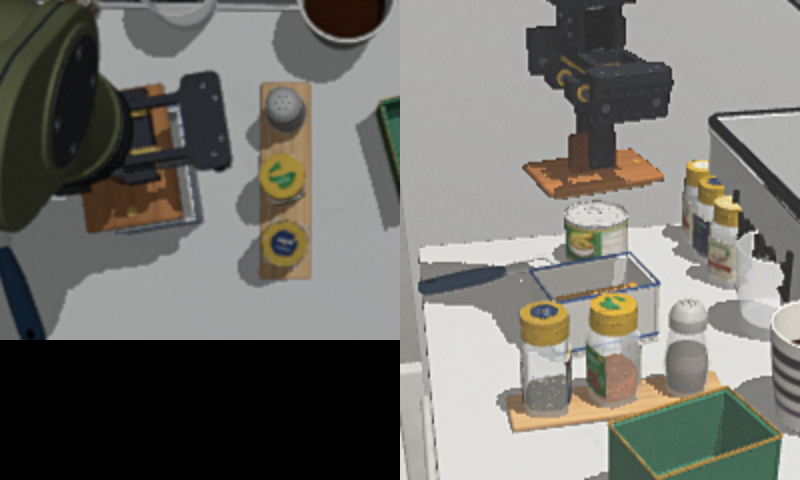

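The jars and boxes are undisturbed, and the lid sits above the white box (lid edges in the top half at about x=90–185, y=85–228). I'll lower it most of the way, then measure again.

Call:
play_rows --rows '[[[0,-0.001,0.02,0.003,-0.002,-0.003],[0,-0.001,0.04,0.003,-0.002,-0.003],[0,-0.001,0.06,0.003,-0.002,-0.003],[0,-0.001,0.08,0.003,-0.002,-0.003],[0,-0.001,0.1,0.003,-0.002,-0.003],[0,-0.001,0.12,0.003,-0.002,-0.003],[0,-0.001,0.133,0.003,-0.002,-0.003],[0,-0.001,0.14,0.003,-0.002,-0.003],[0,-0.001,0.143,0.003,-0.002,-0.003],[0,-0.001,0.143,0.003,-0.002,-0.003],[0,-0.001,0.143,0.003,-0.002,-0.003],[0,-0.001,0.143,0.003,-0.002,-0.003]]]'

```text
clock: 7.93
tool_pos: [0.4957, -0.1848, 0.2805]
eef_rot: [0.996, 0.09, 0.0, -0.0]
contact_force: [-0.1, 0.2, -1.8]
opening: 0.157
finger_force: 25.0
```

```bash
python3 - <<'E'
from h import *
from plant import *
import cv2
C=cams(); st=get_state(); print(st['clock'],st['tool_pos'],st['eef_rot'],st['contact_force'],st['opening'])
print(row([.4955,-.186,.271],np.radians(10.2)))
a=C['t']['pixels'][150:250,200:290];b=C['s']['pixels'][110:225,270:380]
A=cv2.resize(a,(360,400),interpolation=cv2.INTER_CUBIC);B=cv2.resize(b,(440,460),interpolation=cv2.INTER_CUBIC)
cv2.imwrite("pics/p4.png",np.hstack([np.pad(A,((0,60),(0,0),(0,0))),B]))
cv2.imwrite("pics/t4full.png",C['t']['pixels']);cv2.imwrite("pics/s4full.png",C['s']['pixels'])
E
```

```text
8.0333 [ 0.49561188 -0.18478113  0.28046323] [ 9.95988239e-01  8.94832667e-02  4.06275635e-04 -8.65693078e-05] [-0.07296659 -0.12887705 -1.94657425] 0.155985884515277
[-0.0007  0.0024  0.0189 -0.0002 -0.0016  0.0024]
```

View pics/p4.png

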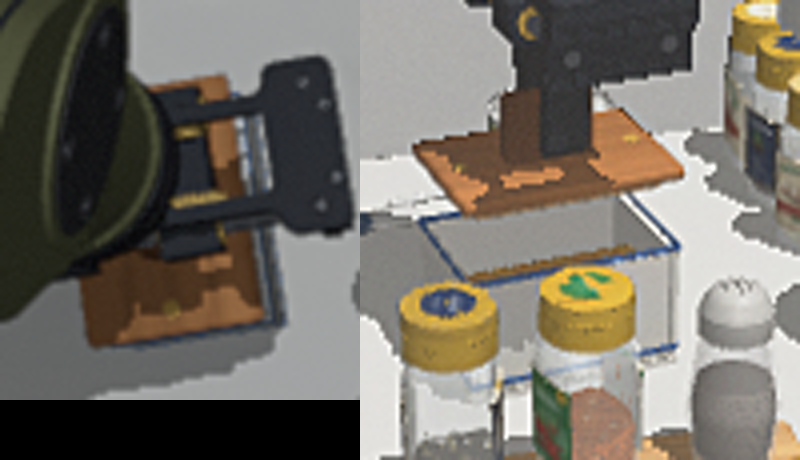

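The lid's side-view corners are at (414,147), (471,209) and (684,171), above the rim corners (420,220), (470,283), (678,245) and (620,197). In the top view the lid corners are (91,347), (267,318) and (226,76). I'll fit both and compare.

```bash
python3 - <<'E'
from h import *
import h
C=cams(); np.set_printoptions(precision=4,suppress=True)
h.pix=lambda k,u:(np.array(u)-.5*3-(np.array([360,0]) if k=='s' else 0))/4+((200,150) if k=='t' else (270,110))
lid=[('t',-1,1,(91,347)),('t',-1,-1,(267,318)),('t',1,-1,(226,76)),('s',-1,1,(414,147)),('s',-1,-1,(471,209)),('s',1,-1,(684,171))]
bis=[('s',-1,1,(420,220)),('s',-1,-1,(470,283)),('s',1,-1,(678,245)),('s',1,1,(620,197))]
for o,hx,hy,zz in((lid,.057,.04,None),(lid,.057,.04,.1092),(lid[:3],.057,.04,.1092),(lid[3:],.057,.04,.1092),(bis,.055,.038,.065),(bis,.055,.038,None)):
    x,e=h.fit(C,o,hx,hy,zz); print(x,np.degrees(x[2])); print(e.round(1).tolist())
E
```

```text
[ 0.4943 -0.1846  0.1877  0.1056] 10.756330473782768
[[-0.2, 0.3], [-0.0, -0.2], [0.1, -1.6], [-0.9, -0.3], [-1.5, 0.7], [1.0, -0.0]]
[ 0.4941 -0.1859  0.1873] 10.729328072072262
[[0.1, 0.4], [0.4, -0.1], [0.5, -1.8], [-1.0, -1.7], [-1.6, -0.7], [1.1, -1.4]]
[ 0.4935 -0.1853  0.1863] 10.675316281211481
[[-0.3, 0.7], [0.1, 0.2], [0.2, -1.5]]
[ 0.4946 -0.1913  0.1984] 11.36621308556172
[[-0.5, -0.5], [-0.5, 0.6], [2.1, -0.5]]
[ 0.4942 -0.1847  0.1727] 9.892521907907597
[[-0.1, -0.1], [-0.4, 0.7], [0.5, 0.2], [0.0, -3.2]]
[ 0.4971 -0.1689  0.1671  0.0565] 9.576694428203165
[[0.5, 0.0], [-0.2, 0.6], [-0.2, 0.4], [-0.1, -2.8]]
```

The lid is at (0.494, -0.186), directly over the box at (0.494, -0.186), and yaw matches within about 0.5°. Lower the last 10 mm so the lip has 2 cm of clearance.

Call:
play_rows --rows '[[[0,0.001,0.005,0,-0.001,0.002],[0,0.002,0.01,0,-0.001,0.003],[0,0.002,0.015,0,-0.001,0.004],[0,0.002,0.018,0,-0.001,0.004],[0,0.002,0.02,0,-0.001,0.004],[0,0.002,0.02,0,-0.001,0.004],[0,0.002,0.02,0,-0.001,0.004],[0,0.002,0.02,0,-0.001,0.004],[0,0.002,0.02,0,-0.001,0.004],[0,0.002,0.02,0,-0.001,0.004],[0,0.002,0.02,0,-0.001,0.004],[0,0.002,0.02,0,-0.001,0.004]]]'

```text
clock: 9.13
tool_pos: [0.4956, -0.1857, 0.2701]
eef_rot: [0.996, 0.088, -0.0, -0.0]
contact_force: [1.0, -0.3, -1.8]
opening: 0.157
finger_force: 25.0
```

```bash
python3 - <<'E'
from h import *
from plant import *
import cv2
C=cams(); st=get_state(); print(st['tool_pos'],R.from_quat(st['eef_rot']).as_matrix().round(4),st['contact_force'],st['finger_force'])
a=C['t']['pixels'][150:250,200:290];b=C['s']['pixels'][110:225,270:380]
A=cv2.resize(a,(360,400),interpolation=cv2.INTER_CUBIC);B=cv2.resize(b,(440,460),interpolation=cv2.INTER_CUBIC)
cv2.imwrite("pics/p5.png",np.hstack([np.pad(A,((0,60),(0,0),(0,0))),B]))
E
```

```text
[ 0.49564462 -0.18569481  0.2700816 ] [[ 9.843e-01  1.763e-01 -5.000e-04]
 [ 1.763e-01 -9.843e-01  4.000e-04]
 [-4.000e-04 -5.000e-04 -1.000e+00]] [-0.4124695  -1.29684149 -2.7783964 ] 24.999552369117737
```

View pics/p5.png

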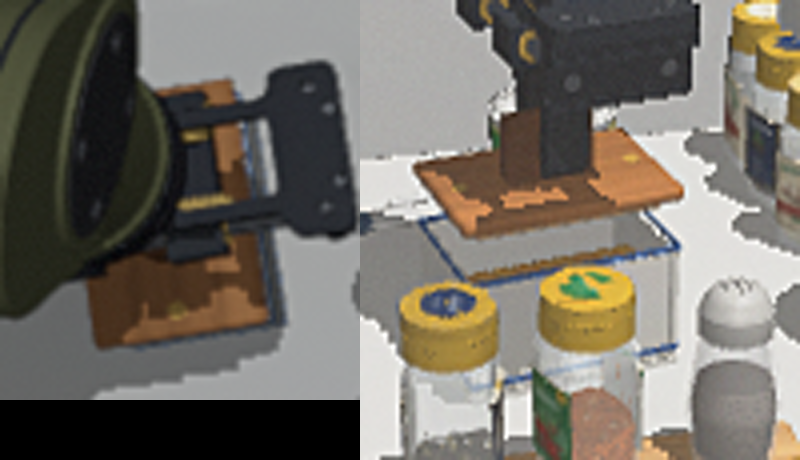

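The lid is level over the rim. The plate-to-rim gap is about 47 crop pixels, or roughly 26 mm, which leaves about 2 cm under the lip. Nothing else has moved.

```bash
python3 -c "
from plant import *
print(finish_job())"
```

```text
the job is handed in; nothing more can be done
None
```

The lid is still in the gripper, level and square over the white biscuit box, centred to within about 2 mm by camera measurement, with about 2 cm of clear air under its lip; the boxes, jars and shaker look undisturbed in the camera images, and the job is handed in (no verdict was returned).

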